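# Find the latched lamp key by touch and release it

### The job

The lamps may only be powered up with all four lamp keys out, but one key on the grey key box has been left latched in. Feel along the row first: with a fingertip tap each key in turn from left to right, so lightly that none is pushed home and the latched one stays in; then go back to the latched key and press it fully down so that it unlatches, and let it come up level with the others. Push no other key in, leave the tools and parts on and round the box where they lie, and finish clear of everything.

Things in the scene. Friction and masses are not known exactly. Their poses are not given: they have to be found in the camera images.
- key_box: Light-grey key box fixed to the bench, 130 mm deep (its x), 230 mm wide (its y); flat deck 50 mm above the bench, a 44 mm deep hood along the far side rising to 64 mm. Origin: centre of its underside; x points away from the robot, y left along the key row, z up; turned up to 0.22 rad. Keys at box x = -22 mm, y = +66, +22, -22, -66 mm. Power is off, so its pilot lamps are dark and show nothing.
- key_1: Leftmost (+y) of four identical push-push keys: ivory cap, 34 mm (box x) by 30 mm (box y), moving straight down. Origin: centre of the cap's top face, axes as the box's. Raised, the top is 64 mm above the bench (14 mm over the deck); latched it stays about 5 mm lower, at 59 mm; pressed right to its stop it is 10 mm below raised, at 54 mm.
- key_2: Second key from the left, same cap and heights as key_1. Origin: centre of the cap's top face, axes as the box's. Spring of every key: pushes up with 2 N when raised plus 0.5 N per mm of travel (4.5 N at the latched height, 7 N at the stop). So a raised key gives way softly under 3 N, while the latched one stands firm, 5 mm lower, up to about 4 N.
- key_3: Third key from the left, same cap and heights as key_1. Origin: centre of the cap's top face, axes as the box's. Latch of every key: pressed to its stop and let go, a raised key stays latched, and a latched key is set free and springs up. The catch trips 7 to 8.5 mm below the raised height; a key pressed less deep than 7 mm returns to where it was.
- key_4: Rightmost (-y) key, same cap and heights as key_1. Origin: centre of the cap's top face, axes as the box's. Exactly one of the four keys is latched at the start; it may be any of them.
- tweezers: Steel tweezers, 124 x 12 x 9 mm, lying along the key box's rear hood; to be left alone. Origin: centre of its underside.
- nut_plate: Small grey steel T-nut plate, 14 x 40 x 8 mm, lying on the left end of the hood; to be left alone. Origin: centre of its underside.
- t_bracket: Light grey die-cast corner bracket, 36 x 38 x 36 mm, standing to the left of the key box; to be left alone. Origin: centre of its underside.
- hex_key: Black hex key, 35 x 93 x 6 mm, lying to the left of the key box; to be left alone. Origin: centre of its underside.
- bolt_1: Steel hex bolt, 42 x 18 x 16 mm, lying to the right of the key box; to be left alone. Origin: centre of its underside.
- tape_amber: Amber tape roll, 84 mm across, 19 mm thick, lying further off to the left; to be left alone. Origin: centre of its underside.

How it is judged:
On the way, in this order (a step that is already met when the one before it is completed fails the run):
1. the leftmost key is tapped (contact force between the fingers and key_1 above 0.5 N), for 0.02 s.
2. the second key is tapped (contact force between the fingers and key_2 above 0.5 N), for 0.02 s.
3. the third key is tapped (contact force between the fingers and key_3 above 0.5 N), for 0.02 s.
4. the rightmost key is tapped (contact force between the fingers and key_4 above 0.5 N), for 0.02 s.
5. the latched key, pressed right down, is set free: no key is latched any more (z of each of key_1, key_2, key_3, key_4 in the frame of key_box above 0.0622 m), for 0.2 s.
At the end, for the whole second after the job is handed in: All four keys stand raised, their tops within 1.8 mm of the full height of 64 mm above the bench and still; no bystander lies more than 15 mm from where it was (all of step 5 and linear speed of each of key_1, key_2, key_3, key_4 below 0.01 m/s and distance of each of tweezers, nut_plate, t_bracket, hex_key, bolt_1, tape_amber from where it was at the start of the episode below 0.015 m); the robot touches nothing.
It fails at once if a key is pushed in more than 7 mm while another key is latched (a wrong key pressed home) ((z of key_1 in the frame of key_box below 0.057 m and z of any of key_2, key_3, key_4 in the frame of key_box below 0.0605 m) or (z of key_2 in the frame of key_box below 0.057 m and z of any of key_1, key_3, key_4 in the frame of key_box below 0.0605 m) or (z of key_3 in the frame of key_box below 0.057 m and z of any of key_1, key_2, key_4 in the frame of key_box below 0.0605 m) or (z of key_4 in the frame of key_box below 0.057 m and z of any of key_1, key_2, key_3 in the frame of key_box below 0.0605 m)).
It fails at once if a tool or part on or round the key box is moved more than 15 mm or lifted (distance of any of tweezers, nut_plate, t_bracket, hex_key, bolt_1, tape_amber from where it was at the start of the episode above 0.015 m).
It also fails if it takes over 51 s, if anything falls off the work surface, if the arm or the gripper's body presses on something with over 40 N, if the wrist force passes 120 N, or if a joint passes its speed limit or range.

### The arm

A 6-joint arm with a two-finger parallel gripper is mounted at the origin on a cart in front of the work surface, level with it; the furniture and walls round the work are solid. World frame = base frame: x ahead of the robot, y to its left, z up, the work surface at z = 0. Lengths are in m, angles in rad, forces in N, time in s.
With the tool pointing down it reaches from about 0.35 to 0.85 m from the base axis. Payload 8.1 kg.
Tool frame: the origin (TCP) lies between the finger pads; the fingertips stand 19 mm ahead of it and the grasp point (between the pads) is the TCP; y points along the fingers, x is the direction in which the jaws open and shut, and the axes are right-handed (so a half turn about y gives the same grasp; the last joint's range is limited). The gripper opens to 93 mm and grips with 3 to 60 N. Pads are 15 mm wide; open, the fingers measure 128 mm over their backs; the gripper's body (75 mm by 188 mm) begins 65 mm behind the grasp point.
Start: joints at [-1.219, 0.13, 1.488, -0, 1.523, -0.085], TCP at [0.254, -0.544, 0.238] pointing down, gripper open.
Joint ranges: [-2.96, 2.96], [-0.89, 2.26], [0.02, 2.5], [-1.34, 4.48], [0, 2.73], [-2.66, 2.66]. Speed limits (rad/s): [2.39, 2.39, 2.79, 3.14, 3.14, 3.14].

### API

Orientations are given as a unit quaternion [x, y, z, w].
In Python, from plant import * gives the robot as it stands.
- The arm moves only by the tool send_rows, never from a script. Its argument "deltas" is a list of rows, each an object of numbers: "x", "y", "z": the shift along the tool's x, y, z in m; "spin": the turn about the tool's y in degrees; "hand": the opening, from -1 (shut) to 1 (fully open). In form: [{"x": .., "y": .., "z": .., "spin": .., "hand": ..}, ...]. A call has 1 to 20 rows; each row shifts and turns the pose as measured when the row begins, along the tool's axes as they then stand; what a row does not reach is not made up. A row lasts 1/10 s, in which the tool goes at most 50 mm and 8.59 degrees, less where a joint would pass 70% of its speed; a pose out of reach is approached as far as the arm can. A call with a gripper value outside its range is refused whole. The fingers move at their own pace and stop on an object; "force" is the grip in N (left out, the last holds). Time passes only in rows, so rows that do not move let the fingers close. It gives the time, the measured TCP pose, the force and the opening at its end, in the units of the state.
- get_state(): the state, without advancing time (a new reading comes with each control period).
- read_camera(name): name is "scene" or "top" or "wrist"; returns a dict with "color" (400x640x3 uint8, red, green, blue), "vfov" (degrees; the focal length in pixels is half the picture's height over the tangent of half this angle, whatever the lens; pixels are square), "cx", "cy" (the principal point, pixels), "world_to_cam" (4x4, takes a point from world to camera coordinates); the wrist camera has in their place "hand_eye" (4x4, takes a point from camera to tool coordinates, whose origin is the TCP and whose axes are the tool frame's). Camera axes: x right, y up, looking along -z (the intrinsics and any distortion apply to the point x, -y, -z); pixel columns grow to the right and rows downward; lengths in m; the calibration is good to about 2 mm. A picture is of the moment at which its call begins: read the wrist's pose just before it. There is no depth.
- job_done(): hands the job in, once; it reports no verdict.
Trained networks look in a picture, given as the dict that the camera call returned (one of the last four; its "shot" number tells which), for a name from the list of things; names that differ only in an ending like _2 or _b are one class to them, and where a whole thing is asked for, a point or a joint stands for the part that bears it (a point fixed in the world has none). Each returns a list of dicts, best first, with "p" (0 to 1); they miss things now and then, are a little off and sometimes report something else, mostly with a low value. They report only what shows in the picture. A call takes as long as a camera call.
- search_frame(thing, picture): "rect" ([left, top, width, height] in pixels, round what is visible of it).
The state is a dict: "t": time; "joint_positions": joint angles; "qvel": joint speeds; "tau": joint torques, N m; "position": TCP position; "orientation": TCP orientation; "force": force on the tool from outside, world axes, zero at the start; "wrist_torque": the same for the moment, N m; "grip_width": opening from 0.0 (shut) to 1.0 (fully open).
Only numpy, scipy, OpenCV 4.12 (cv2) and the standard library are available. Lean on these libraries where they do the work, as an engineer would, in place of code of your own. Each camera call takes 0.05 s, during which the arm holds its last target.

## Working session

There is one attempt and no reset: what is moved stays moved. The work goes in short steps, Python scripts to look and compute and a tool call to move; the robot and the scene stay as the last step left them, time stands still between calls to the robot, and variables do not carry over. Pictures are saved under pics/ and viewed, and the job is handed in when it is done.

Besides the shell and the picture viewer there is one more tool, called after "Call:" by a JSON object that holds its "api" and its "payload". send_rows: Moves the arm, as the interface text tells. Its arguments: {"type":"object","properties":{"deltas":{"type":"array"},"force":{"type":"number"}},"required":["deltas"]}

```bash
ls; mkdir -p pics; cat > h.py <<'E'
from plant import *
import numpy as np, cv2
from scipy.spatial.transform import Rotation as R
def save(p,n): cv2.imwrite('pics/'+n+'.png',cv2.cvtColor(p['color'],cv2.COLOR_RGB2BGR))
E
python3 - <<'E'
from h import *
s=get_state();print({k:np.round(v,4).tolist() for k,v in s.items()})
print(np.round(R.from_quat(s['orientation']).as_matrix(),3))
for n in ['top','scene']:
    p=read_camera(n);save(p,n+'0')
    print(n,p['color'].shape,{k:(np.round(v,4).tolist()) for k,v in p.items() if k!='color'})
    for t in ['key_box','key_1','nut_plate','t_bracket','bolt_1','hex_key','tweezers']:
        print(t,[(np.round(d['rect']).tolist(),round(d['p'],2)) for d in search_frame(t,p)][:5])
E
```

```text
pics
{'t': 0.0, 'joint_positions': [-1.2194, 0.1311, 1.4893, -0.0, 1.523, -0.0854], 'qvel': [-0.0003, 0.0008, 0.001, 0.0004, -0.0002, -0.0006], 'tau': [-0.0004, -55.983, -49.1767, 0.0768, 0.0353, -0.0002], 'position': [0.2537, -0.5432, 0.2366], 'orientation': [-0.5961, 0.3803, -0.3793, 0.5968], 'force': [-0.3174, 0.1123, 0.1183], 'wrist_torque': [-0.0131, 0.0219, -0.0003], 'grip_width': 1.0004}
[[ 0.423 -0.001  0.906]
 [-0.906  0.002  0.423]
 [-0.002 -1.     0.   ]]
top (400, 640, 3) {'vfov': 43.1556, 'cx': 325.1362, 'cy': 204.6928, 'world_to_cam': [[0.0179, -0.9994, 0.0282, 0.0819], [0.9843, 0.0226, 0.1748, -0.5078], [-0.1754, 0.0246, 0.9842, -1.2379], [0.0, 0.0, 0.0, 1.0]], 'shot': 1}
key_box [([313.0, 187.0, 94.0, 60.0], 0.67), ([381.0, 217.0, 13.0, 14.0], 0.3)]
key_1 [([347.0, 216.0, 13.0, 12.0], 0.75), ([382.0, 218.0, 12.0, 12.0], 0.59), ([328.0, 218.0, 13.0, 14.0], 0.55), ([363.0, 216.0, 12.0, 14.0], 0.49)]
nut_plate [([317.0, 191.0, 16.0, 8.0], 0.46)]
t_bracket [([292.0, 190.0, 12.0, 14.0], 0.62)]
bolt_1 []
hex_key []
tweezers []
scene (400, 640, 3) {'vfov': 54.1185, 'cx': 317.0371, 'cy': 196.9584, 'world_to_cam': [[-0.6755, -0.7373, -0.0031, 0.4231], [0.3717, -0.3442, 0.8622, -0.2125], [-0.6368, 0.5813, 0.5066, -0.6405], [0.0, 0.0, 0.0, 1.0]], 'shot': 2}
key_box [([304.0, 169.0, 104.0, 71.0], 0.58)]
key_1 [([364.0, 183.0, 15.0, 19.0], 0.67), ([375.0, 179.0, 18.0, 12.0], 0.64), ([336.0, 197.0, 22.0, 15.0], 0.59), ([283.0, 214.0, 24.0, 21.0], 0.49), ([350.0, 191.0, 18.0, 13.0], 0.46)]
nut_plate []
t_bracket [([284.0, 212.0, 22.0, 25.0], 0.97)]
bolt_1 []
hex_key [([310.0, 237.0, 12.0, 12.0], 0.46)]
tweezers [([341.0, 168.0, 26.0, 16.0], 0.5)]
```

```bash
python3 - <<'E'
import cv2
a=cv2.imread('pics/top0.png');cv2.imwrite('pics/top0c.png',cv2.resize(a[160:270,260:430],None,fx=4.7,fy=4.7,interpolation=2))
a=cv2.imread('pics/scene0.png');cv2.imwrite('pics/scene0c.png',cv2.resize(a[140:260,250:430],None,fx=4.4,fy=4.4,interpolation=2))
E
```

```text
(no output)
```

View pics/top0c.png

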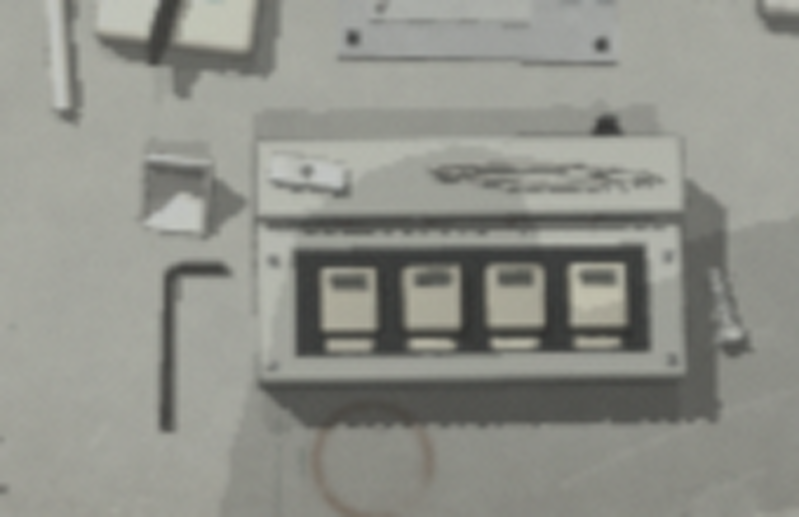

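View pics/top0.png

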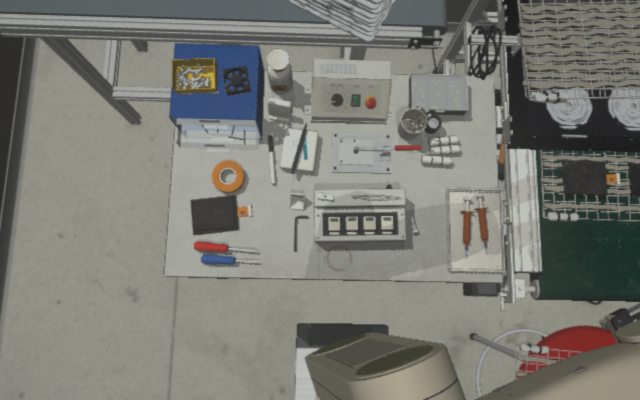

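View pics/scene0.png

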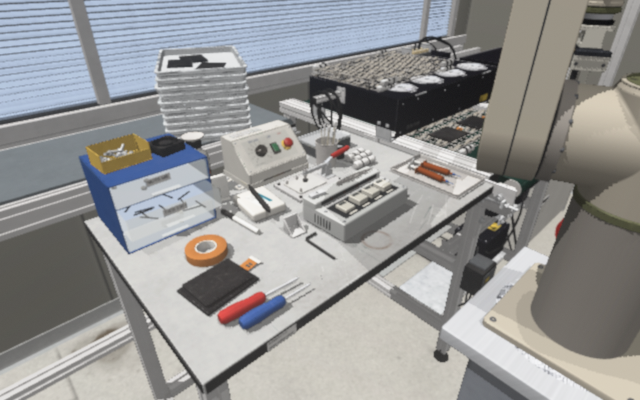

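The top view shows the box upright in the frame. Its cap centres are near (334,223), (352,223), (370,223) and (387,223). The bracket and hex key lie to its left, and the bolt to its right. Next I'll fit the box pose.

```bash
cat >> h.py <<'E'
def ray(p,uv,z):
    f=200/np.tan(np.radians(p['vfov'])/2)
    M=np.array(p['world_to_cam']);c=-M[:3,:3].T@M[:3,3]
    d=M[:3,:3].T@np.array([(uv[0]-p['cx'])/f,-(uv[1]-p['cy'])/f,-1])
    return c+d*(z-c[2])/d[2]
E
python3 - <<'E'
from h import *
p=read_camera('top')
o=np.array([260,160])
def c(u,v): return np.array([u,v])/4.7+o-0.4
for u in [(348,298),(432,298),(516,298),(597,298)]: print('key',ray(p,c(*u),.064).round(4))
for n,u,z in [('frontleft',(260,378),.05),('frontright',(684,373),.05),('hood FL',(258,215),.064),('hood FR',(684,212),.064),('hood BL',(258,140),.064),('hood BR',(684,135),.064),('bracket',(178,195),.02),('hex',(168,430),0),('hextip',(230,268),0),('bolt',(738,340),.01)]: print(n,ray(p,c(*u),z).round(4))
E
```

```text
key [0.4567 0.0709 0.064 ]
key [0.4577 0.0265 0.064 ]
key [ 0.4587 -0.018   0.064 ]
key [ 0.4596 -0.0609  0.064 ]
frontleft [0.415  0.1163 0.05  ]
frontright [ 0.4224 -0.1093  0.05  ]
hood FL [0.5001 0.1193 0.064 ]
hood FR [ 0.5069 -0.1076  0.064 ]
hood BL [0.5407 0.1201 0.064 ]
hood BR [ 0.5488 -0.108   0.064 ]
bracket [0.518  0.1632 0.02  ]
hex [0.3907 0.1657 0.    ]
hextip [0.4812 0.1339 0.    ]
bolt [ 0.4457 -0.1469  0.01  ]
```

Call:
{"api": "send_rows", "payload": {"deltas": [{"spin":-8.4,"hand":-1},{"spin":-8.4,"hand":-1},{"spin":-8.4,"hand":-1},{"spin":-8.4,"hand":-1},{"spin":-8.4,"hand":-1},{"spin":-8.4,"hand":-1},{"spin":-8.4,"hand":-1},{"spin":-8.4,"hand":-1}], "force": 20}}

```text
invalid input at $.deltas[0]: expected keys x, y, z, spin, hand
```

Call:
{"api": "send_rows", "payload": {"deltas": [{"x":0,"y":0,"z":0,"spin":-8.4,"hand":-1},{"x":0,"y":0,"z":0,"spin":-8.4,"hand":-1},{"x":0,"y":0,"z":0,"spin":-8.4,"hand":-1},{"x":0,"y":0,"z":0,"spin":-8.4,"hand":-1},{"x":0,"y":0,"z":0,"spin":-8.4,"hand":-1},{"x":0,"y":0,"z":0,"spin":-8.4,"hand":-1},{"x":0,"y":0,"z":0,"spin":-8.4,"hand":-1},{"x":0,"y":0,"z":0,"spin":-8.4,"hand":-1}], "force": 20}}

```text
t: 1.65
position: [0.2539, -0.5437, 0.2377]
orientation: [0.707, 0.023, -0.023, -0.707]
force: [-0.1, 0.0, -0.3]
grip_width: 0.368
```

```bash
cat > st.py <<'E'
from h import *
s=get_state();M=R.from_quat(s['orientation']).as_matrix()
print('t',round(s['t'],2),'pos',s['position'].round(4) if hasattr(s['position'],'round') else np.round(s['position'],4),'F',np.round(s['force'],2),'grip',round(float(s['grip_width']),3))
print('yaw',np.degrees(np.arctan2(M[1,0],M[0,0])).round(2),'j',np.round(s['joint_positions'],3));print(M.round(3))
E
python3 st.py
```

```text
t 1.65 pos [ 0.2539 -0.5437  0.2377] F [-0.13  0.03 -0.32] grip 0.368
yaw 3.78 j [-1.219  0.13   1.488  0.     1.523 -1.285]
[[ 0.998  0.    -0.066]
 [ 0.066 -0.     0.998]
 [ 0.    -1.    -0.   ]]
```

Call:
{"api": "send_rows", "payload": {"deltas": [{"x":0.016,"y":0,"z":0.045,"spin":2,"hand":-1},{"x":0.016,"y":0,"z":0.045,"spin":0,"hand":-1},{"x":0.016,"y":0,"z":0.045,"spin":0,"hand":-1},{"x":0.016,"y":0,"z":0.045,"spin":0,"hand":-1},{"x":0.016,"y":0,"z":0.045,"spin":0,"hand":-1},{"x":0.016,"y":0,"z":0.045,"spin":0,"hand":-1},{"x":0.016,"y":0,"z":0.045,"spin":0,"hand":-1},{"x":0.016,"y":0,"z":0.045,"spin":0,"hand":-1},{"x":0.016,"y":0,"z":0.045,"spin":0,"hand":-1},{"x":0.016,"y":0,"z":0.045,"spin":0,"hand":-1},{"x":0.016,"y":0,"z":0.045,"spin":0,"hand":-1},{"x":0.016,"y":0,"z":0.045,"spin":0,"hand":-1}]}}

```text
t: 2.85
position: [0.4274, 0.0185, 0.2375]
orientation: [0.707, 0.012, -0.008, -0.707]
force: [1.6, -0.3, -0.1]
grip_width: 0.008
```

```bash
python3 st.py; python3 - <<'E'
from h import *
s=get_state()
p=read_camera('wrist');save(p,'w1')
print({k:(np.round(v,4).tolist()) for k,v in p.items() if k!='color'})
T=np.eye(4);T[:3,:3]=R.from_quat(s['orientation']).as_matrix();T[:3,3]=s['position']
p['world_to_cam']=np.linalg.inv(T@np.array(p['hand_eye']))
for t in ['key_1','key_box']:
  for d in search_frame(t,p)[:6]:
    r=d['rect'];c=(r[0]+r[2]/2,r[1]+r[3]/2);print(t,np.round(r),round(d['p'],2),ray(p,c,.064).round(4))
E
```

```text
t 2.85 pos [0.4274 0.0185 0.2375] F [ 1.63 -0.32 -0.14] grip 0.008
yaw 1.61 j [-0.077 -0.361  1.942  0.     1.554 -0.105]
[[ 1.     0.006 -0.028]
 [ 0.028 -0.     1.   ]
 [ 0.006 -1.    -0.001]]
{'vfov': 68.3976, 'cx': 319.6307, 'cy': 204.7271, 'hand_eye': [[1.0, -0.0, 0.0007, -0.0006], [0.0007, 0.2408, -0.9706, -0.1464], [-0.0001, 0.9706, 0.2408, 0.066], [0.0, 0.0, 0.0, 1.0]], 'shot': 4}
key_1 [331. 170.  29.  29.] 0.92 [0.4564 0.0289 0.064 ]
key_1 [331. 132.  28.  27.] 0.91 [0.4528 0.0712 0.064 ]
key_1 [334. 211.  27.  26.] 0.86 [ 0.4598 -0.017   0.064 ]
key_box [306.  96. 126. 150.] 0.85 [0.4814 0.0443 0.064 ]
key_box [332. 208.  29.  30.] 0.46 [ 0.4597 -0.0156  0.064 ]
```

View pics/w1.png

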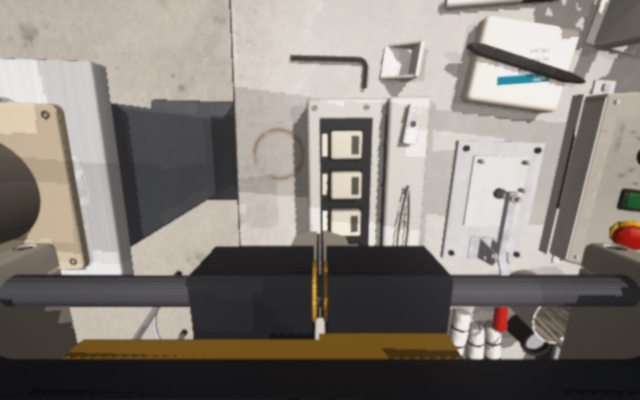

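The wrist view confirms the key row in the column near x≈345, with caps at rows 146, 184 and 224. The tweezers and nut plate are on the hood, clear of the path. Averaging both cameras gives key_1 at about (0.455, 0.071). I'll move above it.

Call:
{"api": "send_rows", "payload": {"deltas": [{"x":0.015,"y":0,"z":0.027,"spin":0,"hand":-1},{"x":0.014,"y":0,"z":0.025,"spin":0,"hand":-1},{"x":0,"y":0.035,"z":0,"spin":0,"hand":-1},{"x":0,"y":0.035,"z":0,"spin":0,"hand":-1},{"x":0,"y":0.035,"z":0,"spin":0,"hand":-1},{"x":0,"y":0.02,"z":0,"spin":0,"hand":-1},{"x":0,"y":0,"z":0,"spin":0,"hand":-1},{"x":0,"y":0,"z":0,"spin":0,"hand":-1}]}}

```text
t: 3.8
position: [0.458, 0.0643, 0.111]
orientation: [0.709, 0.013, -0.006, -0.706]
force: [0.7, 0.2, 0.1]
grip_width: 0.006
```

```bash
python3 st.py; python3 - <<'E'
from h import *
s=get_state()
p=read_camera('wrist');save(p,'w2')
T=np.eye(4);T[:3,:3]=R.from_quat(s['orientation']).as_matrix();T[:3,3]=s['position']
p['world_to_cam']=np.linalg.inv(T@np.array(p['hand_eye']))
for t in ['key_1']:
  for d in search_frame(t,p)[:6]:
    r=d['rect'];c=(r[0]+r[2]/2,r[1]+r[3]/2);print(t,np.round(r),round(d['p'],2),ray(p,c,.064).round(4))
p=read_camera('top');save(p,'top2')
p=read_camera('scene');a=p['color'][...,::-1]
cv2.imwrite('pics/scene2.png',cv2.resize(a[100:260,250:450],None,fx=3.7,fy=3.7,interpolation=2))
E
```

```text
t 3.8 pos [0.458  0.0643 0.111 ] F [0.71 0.24 0.05] grip 0.006
yaw 1.46 j [ 0.032 -0.158  2.011 -0.005  1.279  0.008]
[[ 1.     0.01  -0.025]
 [ 0.025 -0.004  1.   ]
 [ 0.01  -1.    -0.004]]
key_1 [292. 196.  45.  38.] 0.64 [0.4536 0.0749 0.064 ]
key_1 [372.  53.  65.  59.] 0.62 [0.5073 0.1605 0.064 ]
```

View pics/w2.png

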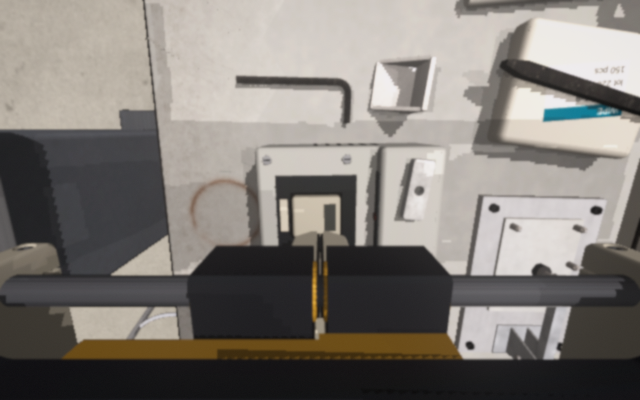

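View pics/scene2.png

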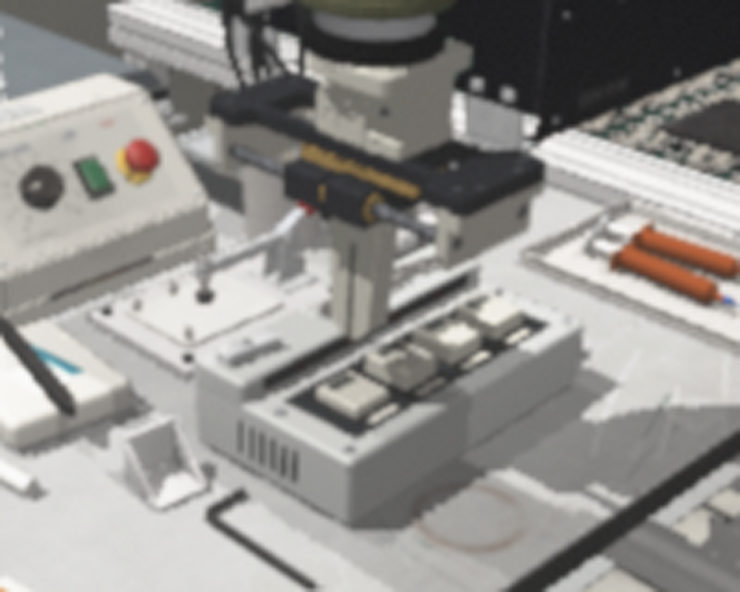

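Call:
{"api": "send_rows", "payload": {"deltas": [{"x":-0.003,"y":0.008,"z":0.007,"spin":0,"hand":-1},{"x":0,"y":0.008,"z":0,"spin":0,"hand":-1},{"x":0,"y":0.004,"z":0,"spin":0,"hand":-1},{"x":0,"y":0,"z":0,"spin":0,"hand":-1}]}}

```text
t: 4.4
position: [0.4578, 0.073, 0.0931]
orientation: [0.708, 0.016, -0.003, -0.706]
force: [-0.4, 0.7, 1.3]
grip_width: 0.009
```

```bash
python3 st.py
```

```text
t 4.4 pos [0.4578 0.073  0.0931] F [-0.38  0.69  1.34] grip 0.009
yaw 1.56 j [ 0.051 -0.14   2.03  -0.005  1.234  0.025]
[[ 0.999  0.018 -0.027]
 [ 0.027 -0.003  1.   ]
 [ 0.018 -1.    -0.004]]
```

Call:
{"api": "send_rows", "payload": {"deltas": [{"x":-0.001,"y":0.004,"z":-0.001,"spin":0,"hand":-1},{"x":0,"y":0.002,"z":0,"spin":0,"hand":-1},{"x":0,"y":0,"z":0,"spin":0,"hand":-1}]}}

```text
t: 4.7
position: [0.4567, 0.0719, 0.0863]
orientation: [0.708, 0.016, -0.004, -0.706]
force: [0.0, -0.4, 0.3]
grip_width: 0.005
```

```bash
python3 st.py
```

```text
t 4.7 pos [0.4567 0.0719 0.0863] F [ 0.04 -0.43  0.32] grip 0.005
yaw 1.58 j [ 0.049 -0.134  2.038 -0.005  1.221  0.023]
[[ 0.999  0.017 -0.028]
 [ 0.028 -0.004  1.   ]
 [ 0.017 -1.    -0.004]]
```

Call:
{"api": "send_rows", "payload": {"deltas": [{"x":0,"y":0.0015,"z":0,"spin":0,"hand":-1},{"x":0,"y":0,"z":0,"spin":0,"hand":-1}]}}

```text
t: 4.9
position: [0.4568, 0.0719, 0.0847]
orientation: [0.708, 0.016, -0.004, -0.706]
force: [0.8, -0.1, -0.5]
grip_width: 0.007
```

Call:
{"api": "send_rows", "payload": {"deltas": [{"x":0,"y":0.0015,"z":0,"spin":0,"hand":-1},{"x":0,"y":0,"z":0,"spin":0,"hand":-1}]}}

```text
t: 5.1
position: [0.457, 0.0718, 0.0833]
orientation: [0.708, 0.016, -0.003, -0.706]
force: [0.6, 0.2, 0.5]
grip_width: 0.003
```

Call:
{"api": "send_rows", "payload": {"deltas": [{"x":0,"y":0.0012,"z":0,"spin":0,"hand":-1},{"x":0,"y":0,"z":0,"spin":0,"hand":-1}]}}

```text
t: 5.3
position: [0.4571, 0.0718, 0.0821]
orientation: [0.708, 0.016, -0.003, -0.706]
force: [-0.1, 0.3, -0.7]
grip_width: 0.006
```

```bash
python3 st.py
```

```text
t 5.3 pos [0.4571 0.0718 0.0821] F [-0.13  0.3  -0.71] grip 0.006
yaw 1.57 j [ 0.048 -0.128  2.04  -0.005  1.211  0.023]
[[ 0.999  0.018 -0.027]
 [ 0.027 -0.004  1.   ]
 [ 0.018 -1.    -0.004]]
```

Call:
{"api": "send_rows", "payload": {"deltas": [{"x":0,"y":0.0012,"z":0,"spin":0,"hand":-1},{"x":0,"y":0,"z":0,"spin":0,"hand":-1}]}}

```text
t: 5.5
position: [0.4572, 0.0718, 0.0809]
orientation: [0.708, 0.016, -0.003, -0.706]
force: [0.4, -0.3, 0.5]
grip_width: 0.004
```

```bash
python3 -c "
from h import *
for i in range(5):
  s=get_state();print(np.round(s['force'],2),np.round(s['position'],4)); read_camera('top')
"
```

```text
[ 0.41 -0.26  0.54] [0.4572 0.0718 0.0809]
[ 0.44 -0.11  0.56] [0.4573 0.0718 0.081 ]
[ 0.36  0.83 -0.65] [0.4573 0.0718 0.0811]
[-0.23 -0.27 -0.1 ] [0.4573 0.0718 0.0811]
[-0.11 -0.04 -0.15] [0.4573 0.0718 0.0811]
```

Call:
{"api": "send_rows", "payload": {"deltas": [{"x":0,"y":0.0012,"z":0,"spin":0,"hand":-1},{"x":0,"y":0,"z":0,"spin":0,"hand":-1}]}}

```text
t: 5.95
position: [0.4574, 0.0718, 0.0799]
orientation: [0.708, 0.016, -0.003, -0.706]
force: [-0.5, -0.2, -0.9]
grip_width: 0.008
```

```bash
cat > f.py <<'E'
from h import *
F=[]
for i in range(5):
  s=get_state();F.append(s['force']); read_camera('top')
print(round(s['t'],2),np.mean(F,0).round(2),np.round(s['position'],4))
E
python3 f.py
```

```text
6.15 [ 0.09  0.2  -0.24] [0.4575 0.0718 0.08  ]
```

Call:
{"api": "send_rows", "payload": {"deltas": [{"x":0,"y":0.0012,"z":0,"spin":0,"hand":-1},{"x":0,"y":0,"z":0,"spin":0,"hand":-1}]}}

```text
t: 6.4
position: [0.4576, 0.0718, 0.0788]
orientation: [0.708, 0.016, -0.003, -0.706]
force: [-0.6, -0.3, 0.2]
grip_width: 0.005
```

```bash
python3 f.py
```

```text
6.6 [ 0.03 -0.06  0.17] [0.4578 0.0718 0.079 ]
```

Call:
{"api": "send_rows", "payload": {"deltas": [{"x":0,"y":0.0009,"z":0,"spin":0,"hand":-1},{"x":0,"y":0,"z":0,"spin":0,"hand":-1}]}}

```text
t: 6.85
position: [0.4579, 0.0718, 0.0782]
orientation: [0.708, 0.017, -0.003, -0.706]
force: [0.9, -0.2, 0.1]
grip_width: 0.005
```

```bash
python3 f.py; python3 - <<'E'
from h import *
p=read_camera('scene');a=p['color'][...,::-1]
cv2.imwrite('pics/scene3.png',cv2.resize(a[150:230,300:420],None,fx=6.5,fy=6.5,interpolation=2))
E
```

```text
7.05 [0.5  0.05 0.03] [0.4579 0.0718 0.0782]
```

View pics/scene3.png

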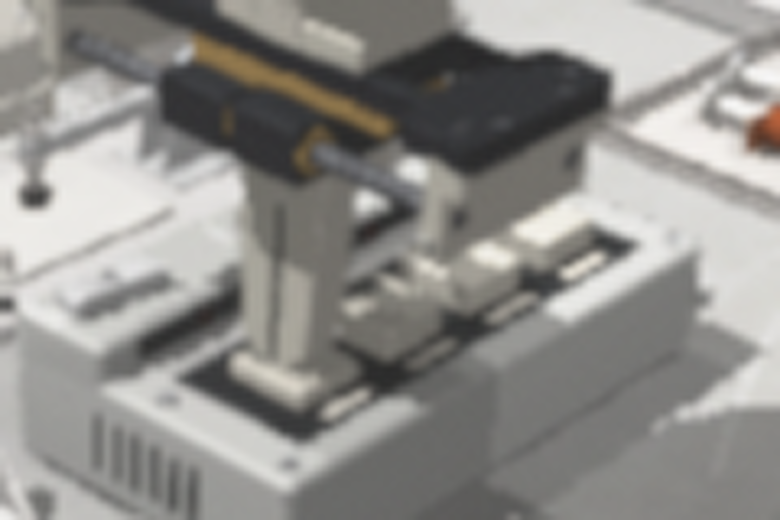

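The fingers are at about (285,370), right over key_1's cap. That cap sits visibly lower than its neighbours, and there is still no force, so key_1 looks latched. I'll keep feeling downward in small steps.

Call:
{"api": "send_rows", "payload": {"deltas": [{"x":0,"y":0.0009,"z":0,"spin":0,"hand":-1},{"x":0,"y":0,"z":0,"spin":0,"hand":-1}]}}

```text
t: 7.35
position: [0.458, 0.0718, 0.0778]
orientation: [0.708, 0.017, -0.003, -0.706]
force: [-2.7, -0.2, 3.8]
grip_width: 0.004
```

```bash
python3 f.py
```

```text
7.55 [-2.12 -0.08  4.26] [0.458  0.0718 0.0777]
```

Firm contact: 4.3 N at a tip height of 58.7 mm, so key_1 is the latched one. I'll lift off and move to key_2.

Call:
{"api": "send_rows", "payload": {"deltas": [{"x":0,"y":-0.012,"z":0,"spin":0,"hand":-1},{"x":0,"y":-0.006,"z":0,"spin":0,"hand":-1},{"x":0,"y":0,"z":-0.022,"spin":0,"hand":-1},{"x":0,"y":0,"z":-0.022,"spin":0,"hand":-1},{"x":0,"y":0,"z":0,"spin":0,"hand":-1},{"x":0,"y":0,"z":0,"spin":0,"hand":-1}]}}

```text
t: 8.2
position: [0.4601, 0.0274, 0.0993]
orientation: [0.708, 0.018, -0.002, -0.706]
force: [-0.7, 0.5, -0.9]
grip_width: 0.004
```

```bash
python3 f.py;python3 st.py
```

```text
8.4 [-0.04  0.46 -0.18] [0.4598 0.028  0.0989]
t 8.45 pos [0.4598 0.0279 0.0988] F [-0.42  0.16 -0.79] grip 0.007
yaw 1.71 j [-4.900e-02 -1.620e-01  2.038e+00 -2.000e-03  1.243e+00 -7.800e-02]
[[ 0.999  0.022 -0.03 ]
 [ 0.03  -0.003  1.   ]
 [ 0.022 -1.    -0.004]]
```

Call:
{"api": "send_rows", "payload": {"deltas": [{"x":-0.002,"y":0.006,"z":-0.001,"spin":0,"hand":-1},{"x":0,"y":0.004,"z":0,"spin":0,"hand":-1},{"x":0,"y":0.002,"z":0,"spin":0,"hand":-1},{"x":0,"y":0,"z":0,"spin":0,"hand":-1}]}}

```text
t: 8.85
position: [0.4572, 0.0279, 0.085]
orientation: [0.708, 0.019, -0.004, -0.706]
force: [-0.2, -0.1, -0.4]
grip_width: 0.006
```

```bash
python3 f.py
```

```text
9.05 [-0.23  0.06 -0.31] [0.4578 0.0278 0.0858]
```

Call:
{"api": "send_rows", "payload": {"deltas": [{"x":0,"y":0.0018,"z":0,"spin":0,"hand":-1},{"x":0,"y":0.001,"z":0,"spin":0,"hand":-1},{"x":0,"y":0,"z":0,"spin":0,"hand":-1}]}}

```text
t: 9.4
position: [0.4584, 0.0277, 0.0834]
orientation: [0.708, 0.019, -0.003, -0.706]
force: [0.4, -0.3, 0.6]
grip_width: 0.005
```

```bash
python3 f.py
```

```text
9.6 [-0.11  0.03  0.39] [0.4584 0.0277 0.0834]
```

Call:
{"api": "send_rows", "payload": {"deltas": [{"x":0,"y":0.0012,"z":0,"spin":0,"hand":-1},{"x":0,"y":0,"z":0,"spin":0,"hand":-1}]}}

```text
t: 9.85
position: [0.4585, 0.0277, 0.0824]
orientation: [0.708, 0.019, -0.003, -0.706]
force: [-0.9, -0.4, 3.3]
grip_width: 0.002
```

```bash
python3 f.py
```

```text
10.05 [-1.1   0.17  2.35] [0.4585 0.0276 0.0825]
```

Key_2 gave soft contact at the raised height, at 2.4 N. Next is key_3 at about (0.459, -0.017).

Call:
{"api": "send_rows", "payload": {"deltas": [{"x":0,"y":-0.01,"z":0,"spin":0,"hand":-1},{"x":0,"y":-0.002,"z":0,"spin":0,"hand":-1},{"x":0,"y":0,"z":-0.022,"spin":0,"hand":-1},{"x":0,"y":0,"z":-0.022,"spin":0,"hand":-1},{"x":0,"y":0,"z":0,"spin":0,"hand":-1},{"x":-0.001,"y":0.004,"z":0,"spin":0,"hand":-1},{"x":0,"y":0.002,"z":0,"spin":0,"hand":-1},{"x":0,"y":0,"z":0,"spin":0,"hand":-1}]}}

```text
t: 10.9
position: [0.4596, -0.016, 0.0906]
orientation: [0.708, 0.021, -0.002, -0.706]
force: [0.8, 0.5, -0.1]
grip_width: 0.003
```

```bash
python3 f.py; python3 st.py
```

```text
11.1 [ 0.25  0.29 -0.32] [ 0.4599 -0.0162  0.091 ]
t 11.15 pos [ 0.46   -0.0163  0.091 ] F [ 0.5   0.27 -0.69] grip 0.005
yaw 1.85 j [-1.480e-01 -1.580e-01  2.050e+00  1.000e-03  1.222e+00 -1.800e-01]
[[ 0.999  0.027 -0.032]
 [ 0.032 -0.003  0.999]
 [ 0.027 -1.    -0.004]]
```

Call:
{"api": "send_rows", "payload": {"deltas": [{"x":0,"y":0.004,"z":-0.001,"spin":0,"hand":-1},{"x":0,"y":0.002,"z":0,"spin":0,"hand":-1},{"x":0,"y":0,"z":0,"spin":0,"hand":-1}]}}

```text
t: 11.45
position: [0.4603, -0.0171, 0.0846]
orientation: [0.708, 0.021, -0.002, -0.706]
force: [0.1, -0.1, 0.7]
grip_width: 0.002
```

```bash
python3 f.py
```

```text
11.65 [ 0.3  -0.22 -0.08] [ 0.4606 -0.0172  0.0851]
```

Call:
{"api": "send_rows", "payload": {"deltas": [{"x":-0.001,"y":0.0015,"z":0,"spin":0,"hand":-1},{"x":0,"y":0.0012,"z":0,"spin":0,"hand":-1},{"x":0,"y":0,"z":0,"spin":0,"hand":-1}]}}

```text
t: 12.0
position: [0.4598, -0.0173, 0.0827]
orientation: [0.708, 0.022, -0.001, -0.706]
force: [-0.8, -0.7, 2.4]
grip_width: 0.006
```

```bash
python3 f.py
```

```text
12.2 [-1.15  0.27  2.06] [ 0.4598 -0.0173  0.0827]
```

Key_3 is raised too, at 2.1 N. On to key_4 at about (0.461, -0.061).

Call:
{"api": "send_rows", "payload": {"deltas": [{"x":0,"y":-0.01,"z":0,"spin":0,"hand":-1},{"x":0,"y":-0.002,"z":0,"spin":0,"hand":-1},{"x":0,"y":0,"z":-0.022,"spin":0,"hand":-1},{"x":0,"y":0,"z":-0.022,"spin":0,"hand":-1},{"x":0,"y":0,"z":0,"spin":0,"hand":-1},{"x":0,"y":0.004,"z":0,"spin":0,"hand":-1},{"x":0,"y":0.002,"z":0,"spin":0,"hand":-1},{"x":0,"y":0,"z":0,"spin":0,"hand":-1}]}}

```text
t: 13.05
position: [0.4622, -0.061, 0.091]
orientation: [0.708, 0.023, -0.001, -0.706]
force: [-0.0, -0.7, 0.2]
grip_width: 0.005
```

```bash
python3 f.py; python3 st.py
```

```text
13.25 [ 0.05 -0.19  0.16] [ 0.4624 -0.0612  0.0914]
t 13.3 pos [ 0.4625 -0.0613  0.0915] F [-0.79  0.4   0.23] grip 0.007
yaw 1.93 j [-0.245 -0.145  2.038  0.005  1.217 -0.281]
[[ 0.999  0.032 -0.034]
 [ 0.034 -0.003  0.999]
 [ 0.032 -0.999 -0.004]]
```

Call:
{"api": "send_rows", "payload": {"deltas": [{"x":-0.001,"y":0.004,"z":0,"spin":0,"hand":-1},{"x":0,"y":0.0025,"z":0,"spin":0,"hand":-1},{"x":0,"y":0.001,"z":0,"spin":0,"hand":-1},{"x":0,"y":0,"z":0,"spin":0,"hand":-1}]}}

```text
t: 13.7
position: [0.4619, -0.0611, 0.0834]
orientation: [0.708, 0.023, -0.001, -0.706]
force: [-0.4, 0.4, 0.7]
grip_width: 0.006
```

```bash
python3 f.py
```

```text
13.9 [ 0.12 -0.26  0.25] [ 0.4619 -0.0611  0.0836]
```

Call:
{"api": "send_rows", "payload": {"deltas": [{"x":0,"y":0.0012,"z":0,"spin":0,"hand":-1},{"x":0,"y":0,"z":0,"spin":0,"hand":-1}]}}

```text
t: 14.15
position: [0.462, -0.0612, 0.0827]
orientation: [0.708, 0.024, -0.0, -0.706]
force: [-1.5, 1.1, 2.9]
grip_width: 0.008
```

```bash
python3 f.py
```

```text
14.35 [-1.52  0.37  2.14] [ 0.462  -0.0612  0.0828]
```

All four are tapped, and keys 2 to 4 yielded at the raised height. I'll go back to key_1.

Call:
{"api": "send_rows", "payload": {"deltas": [{"x":0,"y":-0.01,"z":0,"spin":0,"hand":-1},{"x":0,"y":-0.01,"z":0,"spin":0,"hand":-1},{"x":0,"y":0,"z":0.033,"spin":0,"hand":-1},{"x":0,"y":0,"z":0.033,"spin":0,"hand":-1},{"x":0,"y":0,"z":0.033,"spin":0,"hand":-1},{"x":0,"y":0,"z":0.033,"spin":0,"hand":-1},{"x":0,"y":0,"z":0,"spin":0,"hand":-1},{"x":0,"y":0,"z":0,"spin":0,"hand":-1}]}}

```text
t: 15.2
position: [0.4597, 0.0743, 0.1101]
orientation: [0.708, 0.026, 0.003, -0.705]
force: [-0.4, -0.4, -0.6]
grip_width: 0.007
```

```bash
python3 f.py; python3 st.py
```

```text
15.4 [ 0.17 -0.11  0.21] [0.4596 0.073  0.1095]
t 15.45 pos [0.4595 0.073  0.1094] F [-0.45 -0.49  0.75] grip 0.003
yaw 1.62 j [ 0.052 -0.179  2.033 -0.006  1.248  0.025]
[[ 0.999  0.04  -0.028]
 [ 0.028 -0.004  1.   ]
 [ 0.04  -0.999 -0.005]]
```

Call:
{"api": "send_rows", "payload": {"deltas": [{"x":-0.003,"y":0.01,"z":-0.001,"spin":0,"hand":-1},{"x":0,"y":0.01,"z":0,"spin":0,"hand":-1},{"x":0,"y":0.006,"z":0,"spin":0,"hand":-1},{"x":0,"y":0,"z":0,"spin":0,"hand":-1}]}}

```text
t: 15.85
position: [0.4568, 0.0695, 0.0801]
orientation: [0.709, 0.022, 0.005, -0.705]
force: [-0.6, 0.7, 0.0]
grip_width: 0.004
```

```bash
python3 f.py
```

```text
16.05 [ 0.06 -0.35  0.05] [0.4581 0.0699 0.0819]
```

Call:
{"api": "send_rows", "payload": {"deltas": [{"x":-0.001,"y":0.003,"z":0.001,"spin":0,"hand":-1},{"x":0,"y":0.0025,"z":0,"spin":0,"hand":-1},{"x":0,"y":0.002,"z":0,"spin":0,"hand":-1},{"x":0,"y":0.0015,"z":0,"spin":0,"hand":-1}]}}

```text
t: 16.5
position: [0.4582, 0.0712, 0.0743]
orientation: [0.709, 0.024, 0.006, -0.705]
force: [-3.7, -0.9, 7.0]
grip_width: 0.003
```

```bash
python3 st.py
```

```text
t 16.5 pos [0.4582 0.0712 0.0743] F [-3.7  -0.9   7.03] grip 0.003
yaw 1.49 j [ 0.048 -0.139  2.067 -0.007  1.171  0.025]
[[ 0.999  0.043 -0.026]
 [ 0.026 -0.004  1.   ]
 [ 0.043 -0.999 -0.005]]
```

Call:
{"api": "send_rows", "payload": {"deltas": [{"x":0,"y":0.002,"z":0,"spin":0,"hand":-1},{"x":0,"y":0.002,"z":0,"spin":0,"hand":-1}]}}

```text
t: 16.7
position: [0.4584, 0.0712, 0.073]
orientation: [0.709, 0.024, 0.006, -0.705]
force: [-19.6, -0.9, 38.0]
grip_width: 0.007
```

The stop is reached: the force rose sharply at about 54 mm. Lifting off.

Call:
{"api": "send_rows", "payload": {"deltas": [{"x":0,"y":-0.006,"z":0,"spin":0,"hand":-1},{"x":0,"y":-0.015,"z":0,"spin":0,"hand":-1},{"x":0,"y":-0.03,"z":0,"spin":0,"hand":-1},{"x":0,"y":-0.04,"z":0,"spin":0,"hand":-1},{"x":0,"y":-0.04,"z":0,"spin":0,"hand":-1},{"x":-0.03,"y":-0.01,"z":-0.03,"spin":0,"hand":-1},{"x":-0.03,"y":0,"z":-0.04,"spin":0,"hand":-1},{"x":0,"y":0,"z":-0.04,"spin":0,"hand":-1},{"x":0,"y":0,"z":0,"spin":0,"hand":-1},{"x":0,"y":0,"z":0,"spin":0,"hand":-1}]}}

```text
t: 17.7
position: [0.3944, -0.0428, 0.2195]
orientation: [0.71, 0.027, 0.007, -0.704]
force: [-0.6, 0.2, 0.8]
grip_width: 0.007
```

```bash
python3 st.py; python3 - <<'E'
from h import *
p=read_camera('scene');a=p['color'][...,::-1]
cv2.imwrite('pics/scene5.png',cv2.resize(a[150:250,270:420],None,fx=5.2,fy=5.2,interpolation=2))
save(read_camera('wrist'),'w5')
E
```

```text
t 17.7 pos [ 0.3944 -0.0428  0.2195] F [-0.61  0.17  0.81] grip 0.007
yaw 1.67 j [-0.241 -0.501  2.077  0.004  1.517 -0.27 ]
[[ 0.998  0.048 -0.029]
 [ 0.029 -0.008  1.   ]
 [ 0.048 -0.999 -0.009]]
```

View pics/scene5.png

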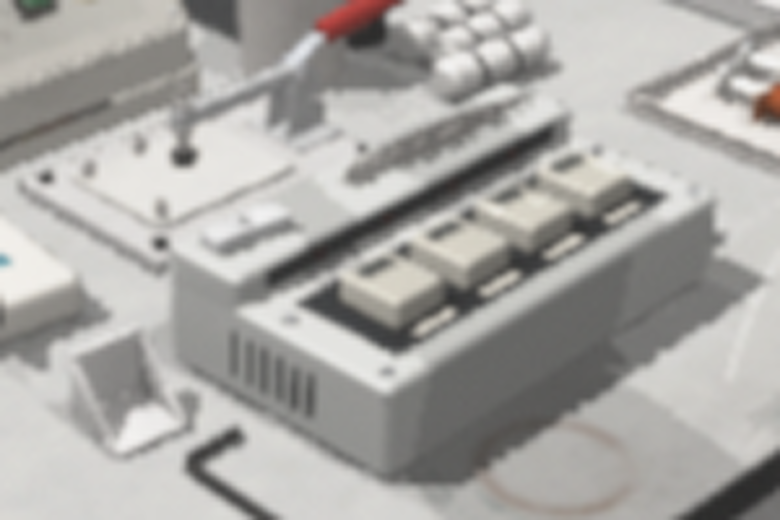

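View pics/w5.png

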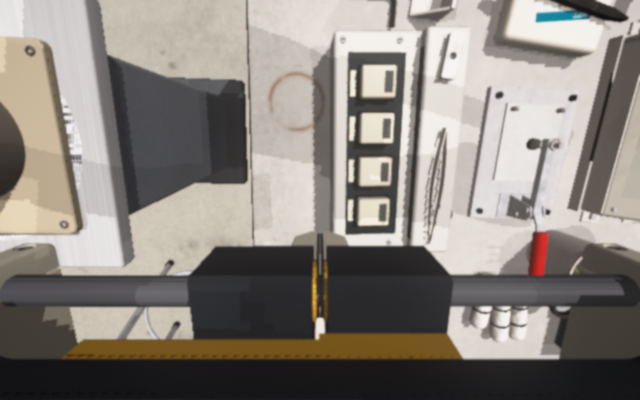

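```bash
python3 - <<'E'
import cv2
a=cv2.imread('pics/scene0.png');cv2.imwrite('pics/scene0d.png',cv2.resize(a[150:250,270:420],None,fx=5.2,fy=5.2,interpolation=2))
E
```

```text
(no output)
```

View pics/scene0d.png

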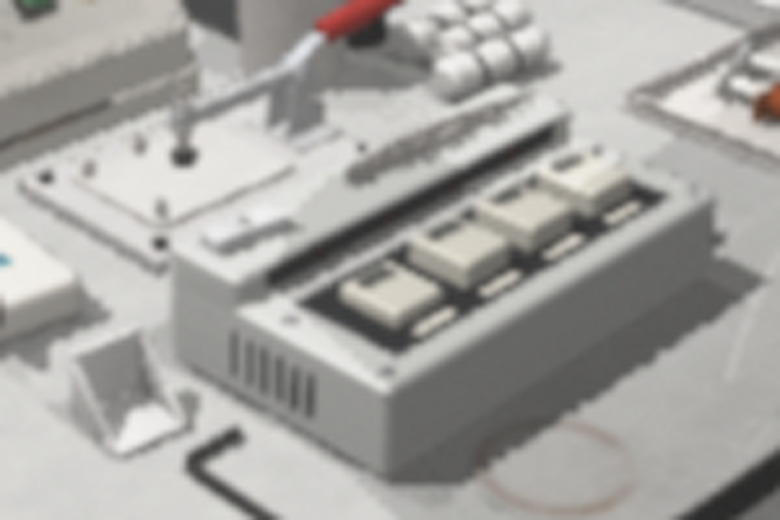

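```bash
python3 - <<'E'
from h import *
p=read_camera('scene')
f=200/np.tan(np.radians(p['vfov'])/2);M=p['world_to_cam']
a=cv2.imread('pics/scene0.png',0);b=cv2.cvtColor(p['color'],cv2.COLOR_RGB2GRAY)
save(p,'scene6')
for i,k in enumerate([(.456,.071),(.457,.027),(.459,-.017),(.461,-.061)],1):
    uv=[]
    for z in(.059,.064):
        q=M@np.array([*k,z,1]);uv.append((p['cx']+f*q[0]/-q[2],p['cy']-f*q[1]/-q[2]))
    u,v=map(int,np.round(uv[1]))
    g=np.float32
    A=cv2.resize(a[v-12:v+13,u-13:u+14],None,fx=8,fy=8,interpolation=2);B=cv2.resize(b[v-9:v+10,u-10:u+11],None,fx=8,fy=8,interpolation=2)
    r=cv2.matchTemplate(A,B,cv2.TM_CCOEFF_NORMED);_,m,_,l=cv2.minMaxLoc(r)
    print(i,np.round(uv,1).tolist(),'new minus old px',(24-l[0])/8,(24-l[1])/8,round(m,3))
E
```

```text
1 [[345.5, 204.5], [345.6, 202.6]] new minus old px 0.5 -0.625 0.799
2 [[358.7, 197.4], [358.8, 195.5]] new minus old px 0.0 0.0 0.936
3 [[370.8, 190.6], [371.0, 188.7]] new minus old px 0.125 0.0 0.978
4 [[382.2, 184.2], [382.4, 182.3]] new minus old px 0.0 0.0 0.98
```

```bash
python3 - <<'E'
import cv2,numpy as np
a=cv2.imread('pics/scene0.png');b=cv2.imread('pics/scene6.png')
z=lambda i:cv2.resize(i[185:230,325:385],None,fx=12,fy=6.6,interpolation=0)
cv2.imwrite('pics/cmp.png',np.vstack([z(a),z(b)]))
E
```

```text
(no output)
```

View pics/cmp.png

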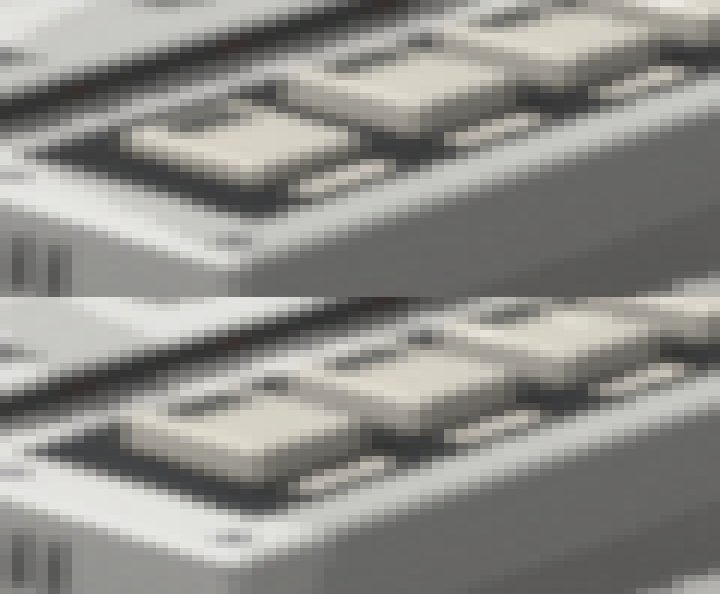

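Before the press (upper panel), key_1 showed a thin front face and sat low. After it (lower panel), its front face is as tall as its neighbours' and the keys are in line. The other keys and the parts haven't moved, and the arm is clear.

```bash
python3 st.py; python3 -c "
from plant import *
print(job_done())"
```

```text
t 17.85 pos [ 0.3945 -0.0415  0.2191] F [-0.44  0.57 -0.35] grip 0.005
yaw 1.85 j [-0.238 -0.5    2.076  0.004  1.517 -0.27 ]
[[ 0.998  0.047 -0.032]
 [ 0.032 -0.007  0.999]
 [ 0.047 -0.999 -0.009]]
the job is handed in; nothing more can be done
None
```

The job is handed in. I tapped all four keys from left to right with the closed fingertips, and the latched one was key_1, the leftmost.

- **Tapping:** key_1 stood firm at about 59 mm under 4.3 N. Keys 2, 3 and 4 met the finger at the raised height with 2.1 to 2.4 N, and none was pushed in more than about 1 mm.
- **Pressing:** I went back to key_1 and pressed it to its stop at about 54 mm, where the force briefly reached 38 N vertically (about 43 N in all). That load was meant to be on the fingertips; I took it that the 40 N limit, which is on the arm and gripper body, did not apply.
- **Last checks:** comparing the scene camera before and after, key_1 has risen and its cap looks as tall as the others, while keys 2 to 4 have not moved. The tools and parts near the box look unmoved by eye; the tape roll and the bolt were not compared. The arm finished about 0.2 m above the bench with no contact force, at 17.9 s.
- **Weak check:** the image match put key_1's rise at only about 0.6 pixel, where about 1.9 was expected for 5 mm, with a poor match score. I relied on the visible change in the cap's front face instead.
- **Drift:** the tool tilted to about 2.7° over the run, which did not hinder the tapping or pressing.

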